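# Key the lid of the screw canister onto its pin and press it home

## Robot

A 6-joint arm with a two-finger parallel gripper is mounted at the origin on the work surface. World frame = base frame: x ahead of the robot, y to its left, z up, the work surface at z = 0. Lengths are in m, angles in rad, forces in N, time in s.
With the tool pointing down it reaches from about 0.375 to 0.975 m from the base axis. Payload 3.8 kg.
Tool frame: the origin (TCP) lies at the very end of the fingers, on their centre line; the grasp point (between the pads) lies bot.grip_point_offset behind it (bot.grip_point_offset is the distance from the TCP to the grasp point, in m); z points along the fingers, y is the line along which they close (so a half turn about z gives the same grasp; the last joint's range is limited). The gripper opens to 85 mm and grips with 20 to 120 N. Pads are 22 mm wide; open, the fingers measure 114 mm over their backs; the gripper's body (76 mm by 85 mm) begins 54 mm behind the grasp point. The pads swing forward as they close: fully open they stand 13 mm farther back than shut.
Start: joints at [-1.261, 0.264, 1.604, -0, 1.274, -0.037], TCP at [0.229, -0.635, 0.209] pointing down, gripper open.
Joint ranges: [-2.63, 2.63], [-0.94, 2.18], [0.31, 2.57], [-1.31, 4.45], [0, 2.66], [-2.55, 2.55]. Speed limits (rad/s): [2.57, 2.57, 3.14, 3.14, 3.14, 3.14].

## Interface

Orientations are given as a rotation vector (axis times angle).
In Python, from workcell import bot, vision gives the robot as it stands.
- The arm moves only by the tool play_rows, never from a script. Its argument "rows" is a list of rows, each an object of numbers: "dx", "dy", "dz": the shift along the tool's x, y, z as a fraction of full scale; "roll": the turn about the tool's z as a fraction of full scale; "fingers": the closure, from 0 (fully open) to 1 (shut). In form: [{"dx": .., "dy": .., "dz": .., "roll": .., "fingers": ..}, ...]. A call has 1 to 20 rows; each row shifts and turns the commanded pose from where the row before left it, along the tool's axes as they then stand; what a row does not reach is not made up. Full scale, the value 1, is 0.04 m for a shift and 4 degrees for a turn. A row lasts 1/12 s, in which the tool goes at most 41.7 mm and 7.16 degrees, less where a joint would pass 70% of its speed; a pose out of reach is approached as far as the arm can. A call with a number of a shift or a turn outside -1 to 1 is refused whole. A call with a gripper value outside its range is refused whole. The fingers move at their own pace and stop on an object; "grip_force" is the grip in N (left out, the last holds). Time passes only in rows, so rows that do not move let the fingers close. It gives the time, the measured TCP pose, the force and the opening at its end, in the units of the state.
- bot.read_state(): the state, without advancing time (a new reading comes with each control period).
- vision.read_camera(name): name is "scene" or "top" or "wrist"; returns a dict with "pixels" (480x640x3 uint8, red, green, blue), "depth" (480x640 float32, m along the optical axis (not along the pixel's ray), 0 where there is no reading), "fx", "fy", "cx", "cy" (pixels), "R" (3x3) and "t" (3): a world point X has camera coordinates R X + t. Camera axes: x right, y down, z forward; pixel columns grow to the right and rows downward; lengths in m; the calibration is good to about 2 mm. The wrist camera is an equidistant fisheye: a pixel r from the principal point sees the ray r / f radians off the axis. A picture is of the moment at which its call begins.
- bot.finish_job(): hands the job in, once; it reports no verdict.
The state is a dict: "time": time; "q": joint angles; "joint_vel": joint speeds; "joint_torque": joint torques, N m; "tool_pos": TCP position; "tcp_rot": TCP orientation; "wrist_force": force on the tool from outside, world axes, zero at the start; "torque": the same for the moment, N m; "width": opening from 0.0 (shut) to 1.0 (fully open).
Only numpy, scipy, OpenCV 4.12 (cv2) and the standard library are available. Lean on these libraries where they do the work, as an engineer would, in place of code of your own. Each camera call takes 0.05 s, during which the arm holds its last target. There are 200 camera calls.

## Task

Close the grey screw canister: push its yellow lid round with a fingertip (the recess in the lid is made for this) until the notch in its rim stands over the red pin, then press the lid down until it is fully home. Only touch and push the lid, never lift it, and leave the hammer, the spirit level, the nail tin and the wooden peg where they are.

Things in the scene. Friction and masses are not known exactly. Their poses are not given: they have to be found in the camera images.
- canister_top (a point): Centre of the flat top of the fixed grey round canister (144 mm across, 60 mm tall, bolted to the shelf); its z is the top face, on which the lid's underside rests when home. Its x axis points at the red pin, z is up.
- pin (a point): Top of the red pin, 55 mm from the canister's axis. The pin is a round steel bar, 8 mm thick, lying level and radially on the canister's top edge from 46 to 71 mm from the axis; its highest line is 6.5 mm above the canister's top. The outer 13 mm show beyond the lid; a red stripe, 14 mm wide, runs down the canister's side below it.
- notch (a point): Middle of the rim notch, on the lid's underside, 55 mm from the lid's axis. The notch is 14 mm wide with parallel sides, open at the rim, runs 16 mm inwards and cuts through the whole thickness of the lid. A white line, 27 mm long, on the top of the lid leads to it.
- lid_top (a point): Centre of the raised top face of the yellow lid, on the lid's axis, 22 mm above its underside; a good place to press. Lid: 116 mm across. It turns both ways, as far as wanted (stiff: about 0.06 N m) about the canister's axis and slides down along it. Its x axis points at the notch. Before it is pressed its underside is 8 mm above the canister's top, 1.5 mm clear of the pin, so the top face is 90 mm above the shelf; home, it is 82 mm. It stays where it is left.
- recess (a point): Middle of the floor of the finger recess, 50 mm from the lid's axis, exactly opposite the notch. The recess, with an orange floor, is a sector of 110 degrees (55 either side of this point), from 28 mm off the axis to the rim and open there, its floor 14 mm below the lid's top face; it has two upright radial end walls, 14 mm high, against which a fingertip pushes sideways to turn the lid.
- lid (a joint): Turn of the lid about the canister's axis, rad, growing counter-clockwise seen from above; 0 (or any whole turn) when the notch stands over the pin. Within about 0.06 rad it goes down over the pin; farther off it is stopped on the pin. A finger rubbing on the lid drags it along (1.2 N at 50 mm from the axis), so keep some mm off the recess floor.
- lid_press (a joint): How far the lid has been pressed down, m: 0 at the start, 0.008 fully home against a hard stop, negative if lifted. Stiff: it takes about 6 N to move, no spring, stays where it is left.
- hammer_mid (a point): Hammer lying on the shelf, 260 mm long along its x axis, head 90 mm across; point above its origin, 12 mm above the shelf. Leave alone.
- level_mid (a point): Small yellow aluminium spirit level standing on edge, 220 x 22 x 45 mm along its x, y, z; its centre. Leave alone.
- nail_tin_mid (a point): Closed steel tin of roofing nails with red lid, 76 mm across, 62 mm tall; its centre. Leave alone.
- peg_mid (a point): Upright wooden peg, 26 mm across, 90 mm tall; its centre. Leave alone.
There are look-alikes about, which are no part of the job. What is shaped like the part that bears canister_top but green, purple or turquoise is not meant.

How it is judged:
By the outcome, as a careful person would: the job done as asked, in the order asked, and still so for the second after the job is handed in, with the robot touching nothing.
It also fails if it takes over 51 s, if anything falls off the work surface, if the arm or the gripper's body presses on something with over 40 N, if the wrist force passes 120 N, or if a joint passes its speed limit or range.

## Working session

There is one attempt and no reset: what is moved stays moved. The work goes in short steps, Python scripts to look and compute and a tool call to move; the robot and the scene stay as the last step left them, time stands still between calls to the robot, and variables do not carry over. Pictures are saved under pics/ and viewed, on a budget of 13 in all, crops included, one or two more only if the job needs it, and the job is handed in when it is done.

Besides the shell and the picture viewer there is one more tool, called after ">>>" as name([rows], argument=value, ...), one row to a line, values as JSON. play_rows: Moves the arm, as the interface text tells. Its arguments: {"type":"object","properties":{"rows":{"type":"array","items":{"type":"object","properties":{"dx":{"type":"number","minimum":-1,"maximum":1},"dy":{"type":"number","minimum":-1,"maximum":1},"dz":{"type":"number","minimum":-1,"maximum":1},"roll":{"type":"number","minimum":-1,"maximum":1},"fingers":{"type":"number"}}}},"grip_force":{"type":"number"}},"required":["rows"]}

```bash
mkdir -p pics; cat > h.py <<'E'
from workcell import bot, vision
import numpy as np, cv2
def snap(n,f):
    c=vision.read_camera(n); cv2.imwrite('pics/'+f+'.png',c['pixels'][:,:,::-1]); np.savez('pics/'+f+'.npz',**c); return c
def world(c,u,v,z=None):
    # from depth, or by ray onto plane z
    R,t=np.array(c['R']),np.array(c['t']); ray=np.array([(u-c['cx'])/c['fx'],(v-c['cy'])/c['fy'],1.])
    o=-R.T@t; d=R.T@ray
    if z is None: return o+d*float(c['depth'][int(round(v)),int(round(u))])
    return o+d*(z-o[2])/d[2]
E
python3 - <<'E'
from h import *
a=snap('scene','s0'); b=snap('top','t0')
print(bot.read_state(), bot.grip_point_offset)
for c in(a,b): print(c['fx'],c['cx'],c['cy'],-np.array(c['R']).T@c['t'],np.array(c['R']).round(2).tolist())
E
```

```text
{'time': 0.1, 'q': array([-1.26089859e+00,  2.64700726e-01,  1.60526614e+00, -3.14458980e-05,
        1.27371718e+00, -3.68896713e-02]), 'joint_vel': array([ 0.00022907, -0.00087613, -0.00284676, -0.0005739 ,  0.00059832,
        0.00025649]), 'joint_torque': array([ 3.82358849e-04, -5.16708505e+01, -3.68589485e+01, -1.68750415e-05,
        6.32169118e-03, -1.23750601e-05]), 'tool_pos': array([ 0.22919031, -0.63412615,  0.20785565]), 'tcp_rot': array([-3.09244490e+00, -5.41664400e-01,  4.93497322e-04]), 'wrist_force': array([0.05978494, 0.05724635, 0.20998496]), 'torque': array([-0.00565185,  0.00808321, -0.02454533]), 'width': 1.0020978838195598} 0.0187
468.6504431158016 323.9609510259787 240.12549912437234 [ 1.06877958 -0.37160173  0.89153413] [[0.6, 0.8, -0.02], [0.61, -0.48, -0.63], [-0.51, 0.37, -0.77]]
496.7461245041583 318.7068623117804 248.24303449864087 [0.37626443 0.00134492 0.97384578] [[0.02, -1.0, -0.0], [-0.98, -0.02, -0.21], [0.21, 0.0, -0.98]]
```

View pics/t0.png

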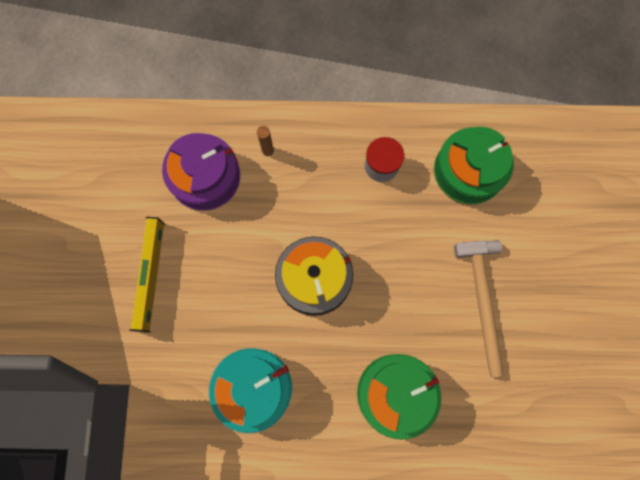

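View pics/s0.png

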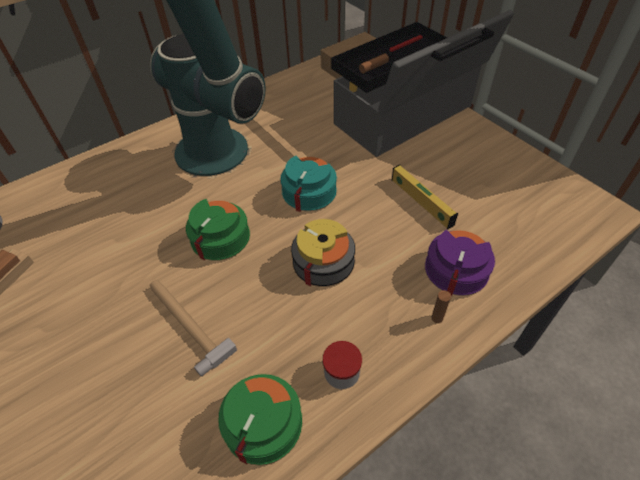

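The grey canister with the yellow lid is at top px (314,275) and scene px (323,250). The look-alikes in the top view are purple (201,170), green (474,163), turquoise (250,390) and green (399,397), all ruled out by colour. Close crop next.

```bash
python3 - <<'E'
from h import *
b=np.load('pics/t0.npz'); im=b['pixels'][:,:,::-1]
cv2.imwrite('pics/t0c.png',cv2.resize(im[225:325,265:365],None,fx=6,fy=6,interpolation=cv2.INTER_CUBIC))
hsv=cv2.cvtColor(im,cv2.COLOR_BGR2HSV)
for p in [(314,285),(333,270),(301,262),(314,247),(314,271),(282,285),(314,325)]: print(p,world(b,*p).round(4),hsv[p[1],p[0]])
E
```

```text
(314, 285) [0.503  0.0128 0.0874] [ 25 193 202]
(333, 270) [ 0.5309 -0.021   0.0874] [ 25 223 205]
(301, 262) [0.5463 0.0376 0.0787] [ 20 228 205]
(314, 247) [0.5752 0.0143 0.0773] [ 13 229 205]
(314, 271) [0.5276 0.0132 0.0924] [ 0  8 33]
(282, 285) [0.5058 0.0724 0.0606] [ 14  34 113]
(314, 325) [0.4371 0.0124 0.0029] [ 15 133 203]
```

View pics/t0c.png

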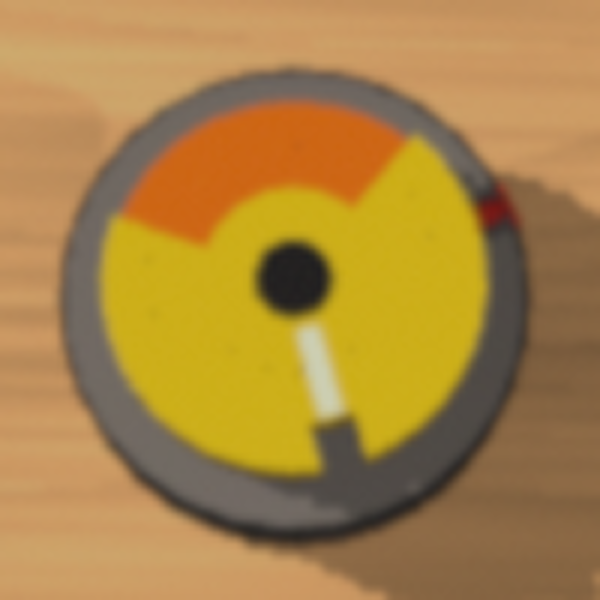

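```bash
python3 - <<'E'
from h import *
b=np.load('pics/t0.npz')
P=lambda u,v,z: world(b,(u+.5)/6-.5+265,(v+.5)/6-.5+225,z)[:2]
def fit(pts):
    p=np.array(pts);A=np.c_[2*p,np.ones(len(p))];s=np.linalg.lstsq(A,(p**2).sum(1),rcond=None)[0];return s[:2].round(4),np.sqrt(s[2]+s[0]**2+s[1]**2).round(4)
print('can',fit([P(u,v,.06) for u,v in [(62,300),(85,190),(150,115),(295,70),(400,95),(528,300),(500,180)]]))
print('lid',fit([P(u,v,.09) for u,v in [(99,290),(112,215),(130,360),(489,285),(470,215),(417,135),(450,385)]]))
print('disc',P(293,278,.09))
C=np.mean([P(293,278,.09)],0)
pin=P(497,207,.066); 
for n,(u,v,z) in dict(pin=(497,207,.066),notch=(347,468,.09),line0=(310,325,.09),line1=(331,418,.09),w1=(120,214,.09),w1i=(207,246,.09),w2=(417,135,.09),w2i=(352,207,.09)).items():
    q=P(u,v,z); d=q-C; print(n,q.round(4),np.hypot(*d).round(4),np.degrees(np.arctan2(d[1],d[0])).round(1))
c=np.load('pics/s0.npz'); 
R,t=b['R'],b['t']
for X in ([*C,.09],[*pin,.066],[.45,.0,.1]):
    p=c['R']@np.array(X)+c['t'];print(X,c['fx']*p[0]/p[2]+c['cx'],c['fy']*p[1]/p[2]+c['cy'])
E
```

```text
can (array([0.5278, 0.0142]), np.float64(0.0728))
lid (array([0.5294, 0.0141]), np.float64(0.0573))
disc [0.52817364 0.01431336]
pin [ 0.5557 -0.0482] 0.0683 -66.2
notch [ 0.4714 -0.0028] 0.0593 -163.2
line0 [0.514  0.0089] 0.0152 -159.2
line1 [0.4862 0.0022] 0.0437 -163.9
w1 [0.5468 0.0669] 0.0558 70.5
w1i [0.5375 0.0404] 0.0277 70.4
w2 [ 0.5729 -0.0225] 0.0579 -39.5
w2i [ 0.5502 -0.0031] 0.0281 -38.3
[np.float64(0.5281736433577312), np.float64(0.014313359478193538), 0.09] 322.42943432340974 237.72818791998023
[np.float64(0.5557361367424244), np.float64(-0.04819120847292368), 0.066] 307.36538763090505 265.99803771008965
[0.45, 0.0, 0.1] 296.6990454475645 217.07433156316446
```

>>> play_rows([
  {"dx": 0.5, "dy": -0.47, "fingers": 1},
  {"dx": 0.68, "dy": -0.64, "fingers": 1},
  {"dx": 0.68, "dy": -0.64, "fingers": 1},
  {"dx": 0.68, "dy": -0.64, "fingers": 1},
  {"dx": 0.68, "dy": -0.64, "fingers": 1},
  {"dx": 0.68, "dy": -0.64, "fingers": 1},
  {"dx": 0.68, "dy": -0.64, "fingers": 1},
  {"dx": 0.68, "dy": -0.64, "fingers": 1},
  {"dx": 0.68, "dy": -0.64, "fingers": 1},
  {"dx": 0.68, "dy": -0.64, "fingers": 1},
  {"dx": 0.68, "dy": -0.64, "fingers": 1},
  {"dx": 0.68, "dy": -0.64, "fingers": 1},
  {"dx": 0.68, "dy": -0.64, "fingers": 1},
  {"dx": 0.68, "dy": -0.64, "fingers": 1},
  {"dx": 0.68, "dy": -0.64, "fingers": 1},
  {"dx": 0.68, "dy": -0.64, "fingers": 1},
  {"dx": 0.68, "dy": -0.64, "fingers": 1},
  {"dx": 0.68, "dy": -0.64, "fingers": 1},
  {"dx": 0.68, "dy": -0.64, "fingers": 1},
  {"dx": 0.5, "dy": -0.5, "fingers": 1},
])

```text
validation failed for argument at $.ro...
```

>>> play_rows([
  {"roll": -1, "fingers": 1},
  {"roll": -1, "fingers": 1},
  {"roll": -1, "fingers": 1},
  {"roll": -1, "fingers": 1},
  {"roll": -1, "fingers": 1},
  {"roll": -1, "fingers": 1},
  {"fingers": 1},
  {"fingers": 1},
  {"fingers": 1},
])

```text
validation failed for argument at $.ro...
```

```bash
cat >> h.py <<'E'
C=np.array([.528,.0143])
def rep():
    from scipy.spatial.transform import Rotation as Ro
    s=bot.read_state(); M=Ro.from_rotvec(s['tcp_rot']).as_matrix(); d=np.r_[s['tool_pos'][:2]-C,0]
    print('t',s['time'],'tcp',s['tool_pos'].round(4),'psi',np.degrees(np.arctan2(M[1,0],M[0,0])).round(1),'tilt',M[2,2].round(4),'lid-frame x,y',(M.T@d)[:2].round(4),'F',s['wrist_force'].round(1),s['torque'].round(2),'w',round(s['width'],3),'q',s['q'].round(2))
E
python3 - <<'E'
from h import *
rep(); snap('wrist','w1')
E
```

```text
t 0.1 tcp [ 0.2292 -0.6341  0.2079] psi 19.9 tilt -1.0 lid-frame x,y [-0.5014  0.5083] F [0.1 0.1 0.2] [-0.01  0.01 -0.02] w 1.002 q [-1.26  0.26  1.61 -0.    1.27 -0.04]
```

View pics/w1.png

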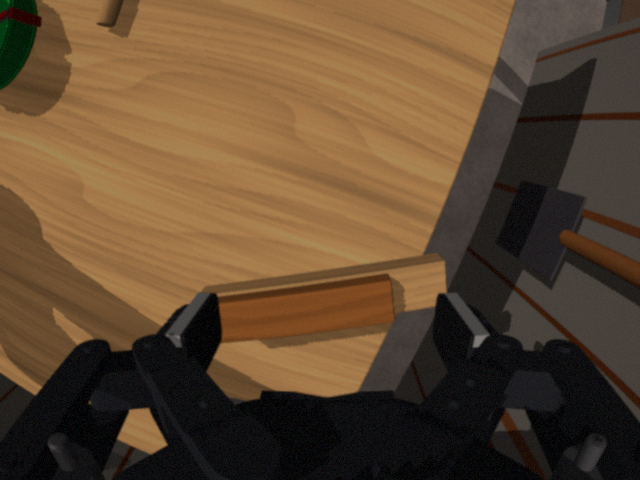

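The calls were refused, so nothing moved. The picture shows only the start pose. I'll retry with every field given.

>>> play_rows([
  {"dx": 0.5, "dy": -0.47, "dz": 0, "roll": 0, "fingers": 1},
  {"dx": 0.68, "dy": -0.64, "dz": 0, "roll": 0, "fingers": 1},
])

```text
time: 0.32
tool_pos: [0.2576, -0.5782, 0.2082]
tcp_rot: [3.095, 0.537, -0.001]
wrist_force: [0.6, 0.0, 0.6]
width: 0.751
```

>>> play_rows([
  {"dx": 0.69, "dy": -0.65, "dz": 0, "roll": 0, "fingers": 1},
  {"dx": 0.69, "dy": -0.65, "dz": 0, "roll": 0, "fingers": 1},
  {"dx": 0.69, "dy": -0.65, "dz": 0, "roll": 0, "fingers": 1},
  {"dx": 0.69, "dy": -0.65, "dz": 0, "roll": 0, "fingers": 1},
  {"dx": 0.69, "dy": -0.65, "dz": 0, "roll": 0, "fingers": 1},
  {"dx": 0.69, "dy": -0.65, "dz": 0, "roll": 0, "fingers": 1},
  {"dx": 0.69, "dy": -0.65, "dz": 0, "roll": 0, "fingers": 1},
  {"dx": 0.69, "dy": -0.65, "dz": 0, "roll": 0, "fingers": 1},
  {"dx": 0.69, "dy": -0.65, "dz": 0, "roll": 0, "fingers": 1},
  {"dx": 0.69, "dy": -0.65, "dz": 0, "roll": 0, "fingers": 1},
  {"dx": 0.69, "dy": -0.65, "dz": 0, "roll": 0, "fingers": 1},
  {"dx": 0.69, "dy": -0.65, "dz": 0, "roll": 0, "fingers": 1},
  {"dx": 0.69, "dy": -0.65, "dz": 0, "roll": 0, "fingers": 1},
  {"dx": 0.69, "dy": -0.65, "dz": 0, "roll": 0, "fingers": 1},
  {"dx": 0.69, "dy": -0.65, "dz": 0, "roll": 0, "fingers": 1},
  {"dx": 0.69, "dy": -0.65, "dz": 0, "roll": 0, "fingers": 1},
  {"dx": 0.69, "dy": -0.65, "dz": 0, "roll": 0, "fingers": 1},
  {"dx": 0.69, "dy": -0.65, "dz": 0, "roll": 0, "fingers": 1},
])

```text
time: 1.82
tool_pos: [0.5671, 0.0339, 0.2089]
tcp_rot: [3.094, 0.542, -0.0]
wrist_force: [0.5, -0.0, -0.0]
width: -0.002
```

>>> play_rows([
  {"dx": 0, "dy": 0, "dz": 0.3, "roll": -1, "fingers": 1},
  {"dx": 0, "dy": 0, "dz": 0.3, "roll": -1, "fingers": 1},
  {"dx": 0, "dy": 0, "dz": 0.3, "roll": -1, "fingers": 1},
  {"dx": 0, "dy": 0, "dz": 0.3, "roll": -1, "fingers": 1},
  {"dx": 0, "dy": 0, "dz": 0.3, "roll": -1, "fingers": 1},
  {"dx": 0, "dy": 0, "dz": 0.3, "roll": -1, "fingers": 1},
  {"dx": 0, "dy": 0, "dz": 0, "roll": 0, "fingers": 1},
  {"dx": 0, "dy": 0, "dz": 0, "roll": 0, "fingers": 1},
])

```text
time: 2.48
tool_pos: [0.5659, 0.032, 0.136]
tcp_rot: [-2.914, -1.17, 0.004]
wrist_force: [-0.5, -0.0, 0.2]
width: -0.001
```

```bash
python3 - <<'E'
from h import *
rep(); snap('wrist','w2')
E
```

```text
t 2.4833 tcp [0.5659 0.032  0.136 ] psi 43.8 tilt -1.0 lid-frame x,y [0.0396 0.0134] F [-0.5 -0.   0.2] [-0.04 -0.04  0.02] w -0.001 q [ 0.01  0.12  1.91 -0.    1.11  0.82]
```

View pics/w2.png

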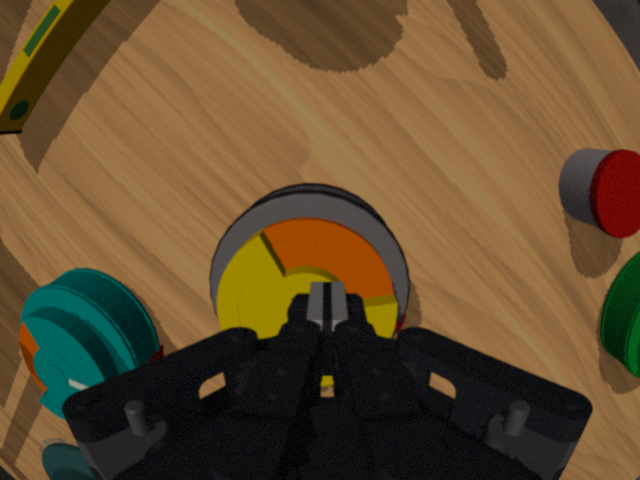

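The wrist view shows the shut fingertips (325,310) over the lid. The left (counter-clockwise) recess wall runs (262,235)-(283,275), about 26° off the tool's x, which fits. I'll centre and lower into the recess.

>>> play_rows([
  {"dx": 0.12, "dy": 0.03, "dz": 0.3, "roll": 0, "fingers": 1},
  {"dx": 0, "dy": 0, "dz": 0.4, "roll": 0, "fingers": 1},
  {"dx": 0, "dy": 0, "dz": 0.3, "roll": 0, "fingers": 1},
  {"dx": 0, "dy": 0, "dz": 0.2, "roll": 0, "fingers": 1},
  {"dx": 0, "dy": 0, "dz": 0.1, "roll": 0, "fingers": 1},
  {"dx": 0, "dy": 0, "dz": 0, "roll": 0, "fingers": 1},
  {"dx": 0, "dy": 0, "dz": 0, "roll": 0, "fingers": 1},
])

```text
time: 3.12
tool_pos: [0.5712, 0.0345, 0.0851]
tcp_rot: [-2.914, -1.173, 0.0]
wrist_force: [-0.4, -0.0, 0.5]
width: -0.0
```

```bash
python3 - <<'E'
from h import *
rep()
E
```

```text
t 3.1167 tcp [0.5712 0.0345 0.0851] psi 43.9 tilt -1.0 lid-frame x,y [0.0451 0.0154] F [-0.4 -0.   0.5] [ 0.01 -0.08 -0.01] w -0.0 q [0.02 0.18 1.95 0.   1.01 0.82]
```

>>> play_rows([
  {"dx": 0, "dy": 0, "dz": 0.1, "roll": 0, "fingers": 1},
  {"dx": 0.0226, "dy": -0.0776, "dz": 0, "roll": -1, "fingers": 1},
  {"dx": 0.0226, "dy": -0.0776, "dz": 0, "roll": -1, "fingers": 1},
  {"dx": 0.0226, "dy": -0.0776, "dz": 0, "roll": -1, "fingers": 1},
  {"dx": 0.0226, "dy": -0.0776, "dz": 0, "roll": -1, "fingers": 1},
  {"dx": 0.0226, "dy": -0.0776, "dz": 0, "roll": -1, "fingers": 1},
  {"dx": 0.0226, "dy": -0.0776, "dz": 0, "roll": -1, "fingers": 1},
  {"dx": 0.0226, "dy": -0.0776, "dz": 0, "roll": -1, "fingers": 1},
  {"dx": 0.0226, "dy": -0.0776, "dz": 0, "roll": -1, "fingers": 1},
  {"dx": 0.0226, "dy": -0.0776, "dz": 0, "roll": -1, "fingers": 1},
  {"dx": 0.0226, "dy": -0.0776, "dz": 0, "roll": -1, "fingers": 1},
  {"dx": 0.0226, "dy": -0.0776, "dz": 0, "roll": -1, "fingers": 1},
  {"dx": 0.0226, "dy": -0.0776, "dz": 0, "roll": -1, "fingers": 1},
  {"dx": 0.0226, "dy": -0.0776, "dz": 0, "roll": -1, "fingers": 1},
  {"dx": 0, "dy": 0, "dz": 0, "roll": 0, "fingers": 1},
])

```text
time: 4.37
tool_pos: [0.5394, 0.0598, 0.0817]
tcp_rot: [2.102, 2.334, 0.001]
wrist_force: [0.3, -0.6, 0.7]
width: -0.003
```

```bash
python3 - <<'E'
from h import *
rep(); c=snap('wrist','w3')
cv2.imwrite('pics/w3c.png',cv2.resize(c['pixels'][150:400,180:460,::-1],None,fx=2,fy=2))
E
```

```text
t 4.3667 tcp [0.5394 0.0598 0.0817] psi 96.0 tilt -1.0 lid-frame x,y [0.0441 0.0161] F [ 0.3 -0.6  0.7] [-0.05  0.02 -0.02] w -0.003 q [ 0.06  0.13  2.01  0.    1.   -0.04]
```

View pics/w3c.png

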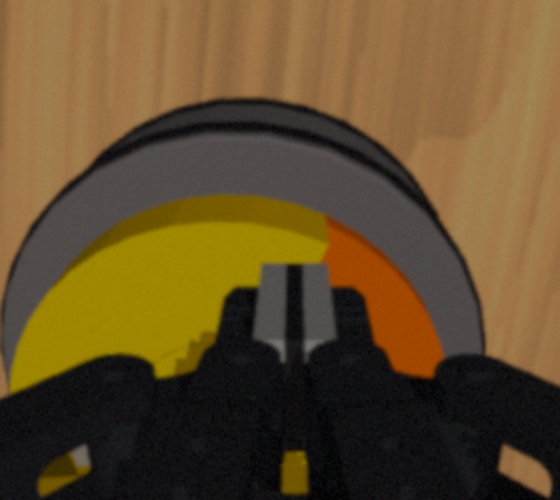

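This disagrees with the expected result. The wall edge at crop (328,240) lies right of the fingertip (295,265), so the lid has not turned, although z is 82 mm with no force. I'll check from the outside cameras.

```bash
python3 - <<'E'
from h import *
b=snap('top','t3');a=snap('scene','s3')
A=cv2.resize(b['pixels'][215:335,255:375,::-1],(400,400)); B=cv2.resize(a['pixels'][190:310,260:380,::-1],(400,400))
cv2.imwrite('pics/c3.png',np.hstack([A,B]))
s=bot.read_state(); p=a['R']@s['tool_pos']+a['t'];print('tcp in scene',a['fx']*p[0]/p[2]+a['cx'],a['fy']*p[1]/p[2]+a['cy'])
E
```

```text
tcp in scene 341.6701496688148 233.74093909977898
```

View pics/c3.png

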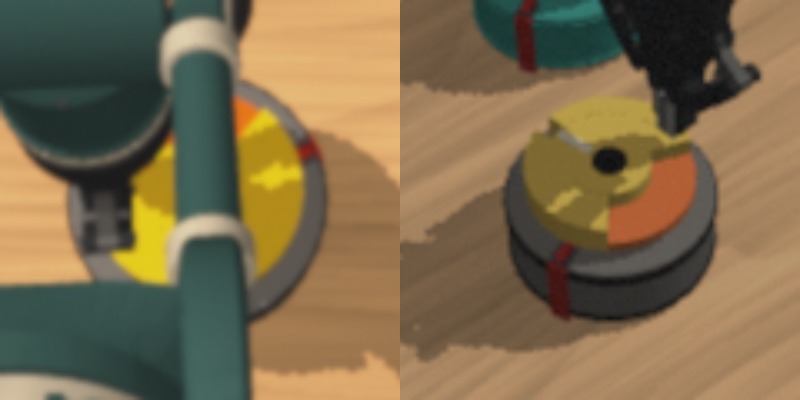

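```bash
python3 - <<'E'
from h import *
a=np.load('pics/s3.npz')
for v in range(217,242,2):
    print(v,[tuple((world(a,u,v)*1000).round().astype(int).tolist()) for u in (336,339,342,345)], a['pixels'][v,342])
E
```

```text
217 [(536, 47, 143), (546, 46, 153), (554, 48, 158), (558, 54, 157)] [16 17 19]
219 [(535, 47, 135), (545, 47, 145), (555, 48, 153), (560, 52, 154)] [23 22 21]
221 [(536, 47, 130), (544, 48, 136), (554, 48, 145), (563, 49, 153)] [38 38 38]
223 [(534, 48, 122), (544, 48, 130), (549, 52, 132), (554, 57, 133)] [48 47 45]
225 [(536, 47, 117), (544, 48, 123), (548, 54, 123), (556, 56, 128)] [47 47 43]
227 [(536, 47, 110), (545, 48, 118), (550, 52, 120), (555, 57, 120)] [50 49 47]
229 [(528, 53, 91), (545, 48, 112), (552, 51, 115), (552, 59, 110)] [46 46 44]
231 [(531, 50, 89), (533, 57, 87), (538, 62, 88), (543, 67, 89)] [139 121  64]
233 [(535, 47, 89), (539, 53, 88), (543, 58, 88), (545, 65, 85)] [124 105  50]
235 [(538, 45, 87), (540, 52, 83), (543, 58, 81), (546, 64, 79)] [93 77 37]
237 [(538, 45, 80), (540, 52, 76), (543, 58, 74), (547, 63, 75)] [145  84  44]
239 [(540, 44, 75), (544, 49, 75), (547, 55, 73), (554, 58, 77)] [179  95  54]
241 [(545, 39, 76), (548, 46, 74), (552, 51, 74), (558, 55, 76)] [179  96  55]
```

Scene depth shows the real fingertip end at z ≈ 0.108 while the TCP reads 0.082. The tips stand about 26 mm behind the reported TCP, so the finger passed over the lid. I'll go back, lower part way and measure again.

>>> play_rows([
  {"dx": -0.028, "dy": 0.0758, "dz": 0, "roll": 1, "fingers": 1},
  {"dx": -0.028, "dy": 0.0758, "dz": 0, "roll": 1, "fingers": 1},
  {"dx": -0.028, "dy": 0.0758, "dz": 0, "roll": 1, "fingers": 1},
  {"dx": -0.028, "dy": 0.0758, "dz": 0, "roll": 1, "fingers": 1},
  {"dx": -0.028, "dy": 0.0758, "dz": 0, "roll": 1, "fingers": 1},
  {"dx": -0.028, "dy": 0.0758, "dz": 0, "roll": 1, "fingers": 1},
  {"dx": -0.028, "dy": 0.0758, "dz": 0, "roll": 1, "fingers": 1},
  {"dx": -0.028, "dy": 0.0758, "dz": 0, "roll": 1, "fingers": 1},
  {"dx": -0.028, "dy": 0.0758, "dz": 0, "roll": 1, "fingers": 1},
  {"dx": -0.028, "dy": 0.0758, "dz": 0, "roll": 1, "fingers": 1},
  {"dx": -0.028, "dy": 0.0758, "dz": 0, "roll": 1, "fingers": 1},
  {"dx": -0.028, "dy": 0.0758, "dz": 0, "roll": 1, "fingers": 1},
  {"dx": -0.028, "dy": 0.0758, "dz": 0, "roll": 1, "fingers": 1},
  {"dx": 0, "dy": 0, "dz": 0.15, "roll": 0, "fingers": 1},
  {"dx": 0, "dy": 0, "dz": 0.15, "roll": 0, "fingers": 1},
  {"dx": 0, "dy": 0, "dz": 0, "roll": 0, "fingers": 1},
  {"dx": 0, "dy": 0, "dz": 0, "roll": 0, "fingers": 1},
])

```text
time: 5.93
tool_pos: [0.5702, 0.0345, 0.068]
tcp_rot: [-2.913, -1.174, 0.003]
wrist_force: [0.2, 0.2, 0.2]
width: -0.001
```

```bash
python3 - <<'E'
from h import *
rep(); a=snap('scene','s4')
s=bot.read_state(); p=a['R']@s['tool_pos']+a['t'];u0,v0=a['fx']*p[0]/p[2]+a['cx'],a['fy']*p[1]/p[2]+a['cy'];print(u0,v0)
for v in range(int(v0)-18,int(v0)+6,2):
    print(v,[tuple((world(a,u,v)*1000).round().astype(int).tolist()) for u in range(int(u0)-6,int(u0)+8,3)], a['pixels'][v,int(u0)])
cv2.imwrite('pics/c4.png',cv2.resize(a['pixels'][190:310,260:380,::-1],(600,600)))
E
```

```text
t 5.9333 tcp [0.5702 0.0345 0.068 ] psi 43.9 tilt -1.0 lid-frame x,y [0.0444 0.0147] F [0.2 0.2 0.2] [ 0.04 -0.04 -0.02] w -0.001 q [0.02 0.2  1.96 0.   0.98 0.82]
341.35751854483885 251.1705753617535
233 [(573, 15, 148), (604, -2, 189), (605, 5, 185), (589, 26, 155), (592, 31, 153)] [65 64 63]
235 [(598, -5, 179), (606, -3, 185), (603, 6, 176), (607, 11, 175), (585, 38, 136)] [65 63 62]
237 [(606, -11, 185), (610, -6, 185), (612, -1, 183), (610, 8, 175), (588, 35, 134)] [59 58 56]
239 [(608, -13, 183), (611, -7, 181), (616, -4, 183), (617, 3, 179), (555, 63, 75)] [48 48 47]
241 [(611, -15, 181), (614, -9, 179), (617, -5, 178), (621, 0, 179), (559, 59, 75)] [30 27 28]
243 [(547, 35, 74), (578, 19, 117), (610, 1, 161), (618, 2, 169), (566, 54, 78)] [17 15 16]
245 [(553, 31, 76), (577, 20, 108), (581, 25, 107), (580, 34, 100), (569, 52, 75)] [27 26 26]
247 [(556, 28, 74), (576, 20, 100), (582, 24, 102), (581, 34, 94), (573, 49, 74)] [80 46 31]
249 [(561, 24, 75), (565, 30, 74), (569, 34, 75), (575, 39, 77), (574, 48, 69)] [178  95  54]
251 [(566, 20, 76), (568, 27, 73), (573, 31, 74), (578, 36, 75), (571, 51, 57)] [179  95  55]
253 [(571, 16, 77), (575, 21, 77), (579, 27, 77), (584, 31, 78), (577, 46, 59)] [179  95  54]
255 [(575, 13, 76), (579, 18, 76), (582, 24, 75), (583, 32, 69), (581, 43, 58)] [176  93  53]
```

View pics/c4.png

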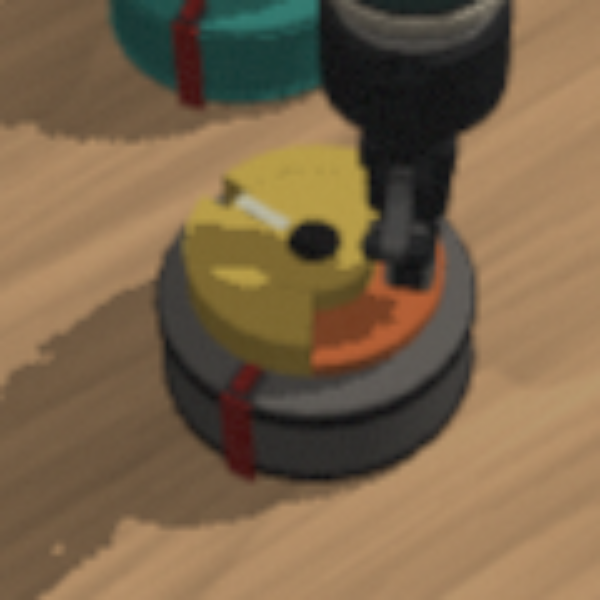

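The tip is over the recess, at about z 0.094 with the TCP at 0.068. I'll lower 12 mm more and push.

>>> play_rows([
  {"dx": 0, "dy": 0, "dz": 0.2, "roll": 0, "fingers": 1},
  {"dx": 0, "dy": 0, "dz": 0.1, "roll": 0, "fingers": 1},
  {"dx": 0, "dy": 0, "dz": 0, "roll": 0, "fingers": 1},
  {"dx": 0.0226, "dy": -0.0776, "dz": 0, "roll": -1, "fingers": 1},
  {"dx": 0.0226, "dy": -0.0776, "dz": 0, "roll": -1, "fingers": 1},
  {"dx": 0.0226, "dy": -0.0776, "dz": 0, "roll": -1, "fingers": 1},
  {"dx": 0.0226, "dy": -0.0776, "dz": 0, "roll": -1, "fingers": 1},
  {"dx": 0.0226, "dy": -0.0776, "dz": 0, "roll": -1, "fingers": 1},
  {"dx": 0.0226, "dy": -0.0776, "dz": 0, "roll": -1, "fingers": 1},
  {"dx": 0.0226, "dy": -0.0776, "dz": 0, "roll": -1, "fingers": 1},
  {"dx": 0.0226, "dy": -0.0776, "dz": 0, "roll": -1, "fingers": 1},
  {"dx": 0.0226, "dy": -0.0776, "dz": 0, "roll": -1, "fingers": 1},
  {"dx": 0.0226, "dy": -0.0776, "dz": 0, "roll": -1, "fingers": 1},
  {"dx": 0.0226, "dy": -0.0776, "dz": 0, "roll": -1, "fingers": 1},
  {"dx": 0.0226, "dy": -0.0776, "dz": 0, "roll": -1, "fingers": 1},
  {"dx": 0, "dy": 0, "dz": 0, "roll": 0, "fingers": 1},
])

```text
time: 7.32
tool_pos: [0.5426, 0.0592, 0.0573]
tcp_rot: [2.182, 2.259, 0.001]
wrist_force: [0.5, 0.5, 1.2]
width: -0.005
```

```bash
python3 - <<'E'
from h import *
rep(); a=snap('scene','s5'); b=snap('wrist','w5')
cv2.imwrite('pics/c5.png',np.hstack([cv2.resize(a['pixels'][190:310,260:380,::-1],(400,400)),cv2.resize(b['pixels'][150:400,195:445,::-1],(400,400))]))
E
```

```text
t 7.3167 tcp [0.5426 0.0592 0.0573] psi 92.0 tilt -1.0 lid-frame x,y [0.0443 0.0161] F [0.5 0.5 1.2] [ 0.1  -0.15 -0.05] w -0.005 q [0.06 0.17 2.02 0.   0.95 0.03]
```

View pics/c5.png

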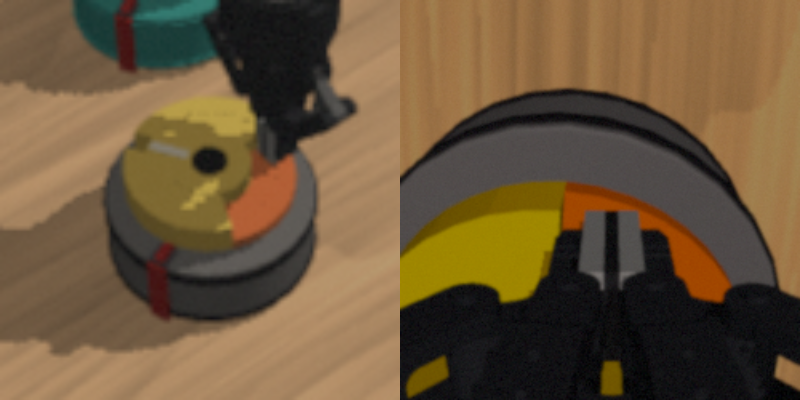

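The lid is turning: the wall edge (563,210) is in line with the finger. I'll continue most of the way.

>>> play_rows([
  {"dx": 0.0226, "dy": -0.0776, "dz": 0, "roll": -1, "fingers": 1},
  {"dx": 0.0226, "dy": -0.0776, "dz": 0, "roll": -1, "fingers": 1},
  {"dx": 0.0226, "dy": -0.0776, "dz": 0, "roll": -1, "fingers": 1},
  {"dx": 0.0226, "dy": -0.0776, "dz": 0, "roll": -1, "fingers": 1},
  {"dx": 0.0226, "dy": -0.0776, "dz": 0, "roll": -1, "fingers": 1},
  {"dx": 0.0226, "dy": -0.0776, "dz": 0, "roll": -1, "fingers": 1},
  {"dx": 0.0226, "dy": -0.0776, "dz": 0, "roll": -1, "fingers": 1},
  {"dx": 0.0226, "dy": -0.0776, "dz": 0, "roll": -1, "fingers": 1},
  {"dx": 0.0226, "dy": -0.0776, "dz": 0, "roll": -1, "fingers": 1},
  {"dx": 0.0226, "dy": -0.0776, "dz": 0, "roll": -1, "fingers": 1},
  {"dx": 0.0226, "dy": -0.0776, "dz": 0, "roll": -1, "fingers": 1},
  {"dx": 0.0226, "dy": -0.0776, "dz": 0, "roll": -1, "fingers": 1},
  {"dx": 0.0226, "dy": -0.0776, "dz": 0, "roll": -1, "fingers": 1},
  {"dx": 0.0226, "dy": -0.0776, "dz": 0, "roll": -1, "fingers": 1},
  {"dx": 0.0226, "dy": -0.0776, "dz": 0, "roll": -1, "fingers": 1},
  {"dx": 0.0226, "dy": -0.0776, "dz": 0, "roll": -1, "fingers": 1},
  {"dx": 0.0226, "dy": -0.0776, "dz": 0, "roll": -1, "fingers": 1},
  {"dx": 0, "dy": 0, "dz": 0, "roll": 0, "fingers": 1},
  {"dx": 0, "dy": 0, "dz": 0, "roll": 0, "fingers": 1},
])

```text
time: 9.0
tool_pos: [0.493, 0.0431, 0.0571]
tcp_rot: [-0.554, -3.092, 0.0]
wrist_force: [-0.6, 0.6, -0.0]
width: 0.001
```

```bash
python3 - <<'E'
from h import *
rep(); a=snap('scene','s6')
cv2.imwrite('pics/c6.png',cv2.resize(a['pixels'][200:300,270:370,::-1],(600,600),interpolation=cv2.INTER_CUBIC))
E
```

```text
t 9.0 tcp [0.493  0.0431 0.0571] psi 159.7 tilt -1.0 lid-frame x,y [0.0428 0.0149] F [-0.6  0.6 -0. ] [ 0.07 -0.05 -0.03] w 0.001 q [ 0.04  0.07  2.13 -0.    0.94 -1.18]
```

View pics/c6.png

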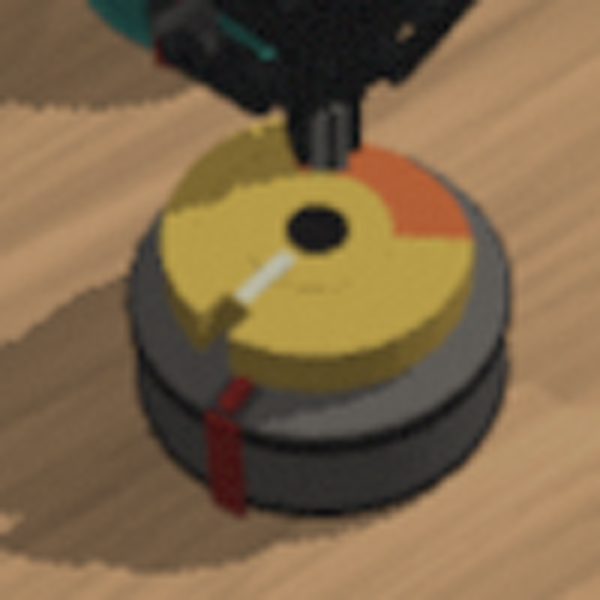

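```bash
cat >> h.py <<'E'
def ang(c,pts,u0,v0,k):
    for n,(u,v,z) in pts.items():
        d=world(c,(u+.5)/k-.5+u0,(v+.5)/k-.5+v0,z)[:2]-C
        print(n,(d+C).round(4),np.hypot(*d).round(4),np.degrees(np.arctan2(d[1],d[0])).round(1))
E
python3 - <<'E'
from h import *
a=np.load('pics/s6.npz')
ang(a,dict(disc=(317,230,.09),l0=(290,258,.09),l1=(241,301,.09),n1=(231,345,.09),n0=(197,322,.09),wr=(472,238,.09),wi=(393,235,.09),pin=(235,393,.0665),stripe=(222,412,.06)),270,200,6)
E
```

```text
disc [0.5286 0.014 ] 0.0007 -29.6
l0 [ 0.5332 -0.0019] 0.017 -72.3
l1 [ 0.5383 -0.0279] 0.0434 -76.2
n1 [ 0.5524 -0.0425] 0.0618 -66.8
n0 [ 0.5364 -0.0461] 0.061 -82.1
wr [0.5668 0.0567] 0.0575 47.6
wi [0.5478 0.0347] 0.0284 45.8
pin [ 0.5559 -0.0446] 0.0651 -64.6
stripe [ 0.5559 -0.0508] 0.0708 -66.8
```

Notch is at about -76°, pin at about -65.5°, so roughly 10° is left. I'll push 8° and look again.

>>> play_rows([
  {"dx": 0.0226, "dy": -0.0776, "dz": 0, "roll": -1, "fingers": 1},
  {"dx": 0.0226, "dy": -0.0776, "dz": 0, "roll": -1, "fingers": 1},
  {"dx": 0, "dy": 0, "dz": 0, "roll": 0, "fingers": 1},
  {"dx": 0, "dy": 0, "dz": 0, "roll": 0, "fingers": 1},
])

```text
time: 9.38
tool_pos: [0.4895, 0.0378, 0.057]
tcp_rot: [-0.337, -3.123, 0.0]
wrist_force: [-0.7, 1.0, 0.3]
width: -0.004
```

```bash
python3 - <<'E'
from h import *
rep(); a=snap('scene','s7')
cv2.imwrite('pics/c7.png',cv2.resize(a['pixels'][215:275,285:355,::-1],None,fx=10,fy=10,interpolation=cv2.INTER_CUBIC))
E
```

```text
t 9.3833 tcp [0.4895 0.0378 0.057 ] psi 167.7 tilt -1.0 lid-frame x,y [0.0426 0.0147] F [-0.7  1.   0.3] [0.06 0.11 0.  ] w -0.004 q [ 0.03  0.07  2.14 -0.    0.94 -1.33]
```

View pics/c7.png

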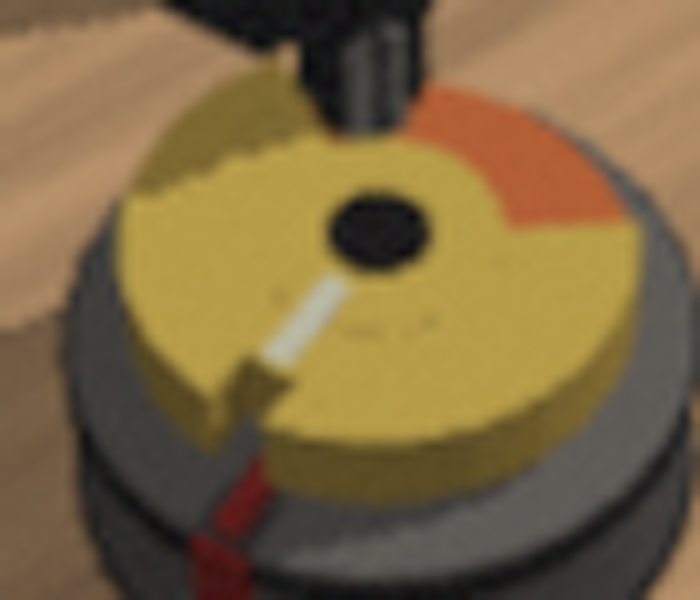

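```bash
python3 - <<'E'
from h import *
a=np.load('pics/s7.npz')
ang(a,dict(disc=(378,230,.09),l0=(340,280,.09),l1=(276,359,.09),n0=(213,402,.09),n1=(264,430,.09),wr=(632,221,.09),wi=(510,226,.09),pin=(254,482,.0665),pintip=(228,520,.0665),stripeL=(190,540,.06),stripeR=(250,545,.06)),285,215,10)
# where the notch corners/pin should appear once aligned: project for pin angle -65.5
E
```

```text
disc [0.5277 0.0145] 0.0004 152.1
l0 [ 0.5339 -0.0007] 0.0162 -68.4
l1 [ 0.5431 -0.0249] 0.042 -68.9
n0 [ 0.5443 -0.0426] 0.0592 -74.0
n1 [ 0.5572 -0.0384] 0.0602 -61.0
wr [0.5603 0.0606] 0.0564 55.1
wi [0.5448 0.0383] 0.0293 55.1
pin [ 0.5524 -0.0388] 0.0584 -65.3
pintip [ 0.5572 -0.0493] 0.07 -65.3
stripeL [ 0.5525 -0.0565] 0.0749 -70.9
stripeR [ 0.5616 -0.0469] 0.0698 -61.2
```

The notch estimates are -67.5, -68.7 and -69.9, against a pin at -65.3 to -66.2. I'll push 3° more, back off, lift and check from above.

>>> play_rows([
  {"dx": 0.017, "dy": -0.058, "dz": 0, "roll": -0.75, "fingers": 1},
  {"dx": 0, "dy": 0, "dz": 0, "roll": 0, "fingers": 1},
  {"dx": 0, "dy": 0, "dz": 0, "roll": 0, "fingers": 1},
  {"dx": -0.028, "dy": 0.0758, "dz": 0, "roll": 1, "fingers": 1},
  {"dx": -0.028, "dy": 0.0758, "dz": 0, "roll": 1, "fingers": 1},
  {"dx": 0, "dy": 0, "dz": -0.3, "roll": 0, "fingers": 1},
  {"dx": 0, "dy": 0, "dz": -0.5, "roll": 0, "fingers": 1},
  {"dx": 0, "dy": 0, "dz": -0.5, "roll": 0, "fingers": 1},
  {"dx": 0, "dy": 0, "dz": 0, "roll": 0, "fingers": 1},
  {"dx": 0, "dy": 0, "dz": 0, "roll": 0, "fingers": 1},
])

```text
time: 10.27
tool_pos: [0.4933, 0.0411, 0.1112]
tcp_rot: [0.466, 3.103, 0.001]
wrist_force: [0.0, 0.4, 0.5]
width: 0.003
```

```bash
python3 - <<'E'
from h import *
rep(); a=snap('scene','s8')
cv2.imwrite('pics/c8.png',cv2.resize(a['pixels'][215:275,285:355,::-1],None,fx=10,fy=10,interpolation=cv2.INTER_CUBIC))
E
```

```text
t 10.2667 tcp [0.4933 0.0411 0.1112] psi 162.9 tilt -1.0 lid-frame x,y [0.041  0.0154] F [0.  0.4 0.5] [ 0.05  0.02 -0.01] w 0.003 q [ 0.03  0.    2.09 -0.    1.05 -1.24]
```

View pics/c8.png

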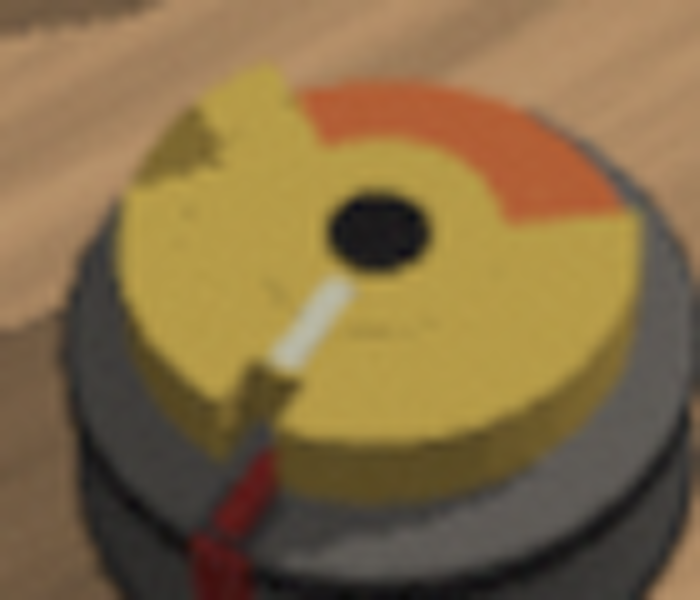

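```bash
python3 - <<'E'
from h import *
a=np.load('pics/s8.npz')
ang(a,dict(l0=(344,281,.09),l1=(286,364,.09),n0=(227,408,.09),n1=(277,433,.09),wr=(628,209,.09),wi=(508,222,.09),w2r=(274,64,.09),w2i=(322,145,.076),pintip=(229,520,.0665),pin=(254,482,.0665)),285,215,10)
# predicted pixels at aligned -65.6 of notch corners
for th in (-67,-65.6,-64):
    th=np.radians(th);e=np.array([np.cos(th),np.sin(th)]);t=np.array([-e[1],e[0]])
    o=[]
    for s in(-7,7):
        for r,z in((57.6,.09),(42,.09)):
            X=np.r_[C+e*r/1e3+t*s/1e3,z];p=a['R']@X+a['t'];o.append((round(((a['fx']*p[0]/p[2]+a['cx'])-285+.5)*10-.5),round(((a['fy']*p[1]/p[2]+a['cy'])-215+.5)*10-.5)))
    print(o)
E
```

```text
l0 [ 5.347e-01 -2.000e-04] 0.016 -65.2
l1 [ 0.5456 -0.024 ] 0.0421 -65.4
n0 [ 0.5475 -0.0412] 0.0588 -70.7
n1 [ 0.5595 -0.0366] 0.0599 -58.2
wr [0.5571 0.0621] 0.0559 58.7
wi [0.5436 0.0387] 0.0289 57.4
w2r [0.4736 0.0254] 0.0556 168.5
w2i [0.49   0.0263] 0.0398 162.4
pintip [ 0.5574 -0.0491] 0.0699 -65.2
pin [ 0.5524 -0.0388] 0.0584 -65.3
[(217, 399), (254, 349), (272, 424), (309, 374)]
[(222, 402), (258, 351), (278, 426), (314, 375)]
[(228, 405), (262, 354), (285, 428), (319, 376)]
```

The notch averages -65.8° against the pin at -65.6°, well inside the ±3.4°. Next I'll move over the lid's centre and come down gently to press.

>>> play_rows([
  {"dx": -0.5, "dy": -0.19, "dz": 0, "roll": 0, "fingers": 1},
  {"dx": -0.52, "dy": -0.19, "dz": 0, "roll": 0, "fingers": 1},
  {"dx": 0, "dy": 0, "dz": 0.3, "roll": 0, "fingers": 1},
  {"dx": 0, "dy": 0, "dz": 0.3, "roll": 0, "fingers": 1},
  {"dx": 0, "dy": 0, "dz": 0.3, "roll": 0, "fingers": 1},
  {"dx": 0, "dy": 0, "dz": 0.1, "roll": 0, "fingers": 1},
  {"dx": 0, "dy": 0, "dz": 0, "roll": 0, "fingers": 1},
  {"dx": 0, "dy": 0, "dz": 0, "roll": 0, "fingers": 1},
])

```text
time: 10.98
tool_pos: [0.5248, 0.015, 0.0681]
tcp_rot: [-0.467, -3.104, 0.0]
wrist_force: [0.7, -0.2, 0.8]
width: 0.002
```

```bash
python3 -c "
from h import *
rep()"
```

```text
t 10.9833 tcp [0.5248 0.015  0.0681] psi 162.9 tilt -1.0 lid-frame x,y [ 0.0033 -0.0002] F [ 0.7 -0.2  0.8] [-0.02 -0.03 -0.02] w 0.002 q [-0.02  0.12  2.06  0.    0.97 -1.29]
```

>>> play_rows([
  {"dx": -0.08, "dy": 0, "dz": 0, "roll": 0, "fingers": 1},
  {"dx": 0, "dy": 0, "dz": 0.05, "roll": 0, "fingers": 1},
  {"dx": 0, "dy": 0, "dz": 0.05, "roll": 0, "fingers": 1},
  {"dx": 0, "dy": 0, "dz": 0.05, "roll": 0, "fingers": 1},
  {"dx": 0, "dy": 0, "dz": 0, "roll": 0, "fingers": 1},
])

```text
time: 11.4
tool_pos: [0.5299, 0.0138, 0.0636]
tcp_rot: [0.468, 3.105, 0.001]
wrist_force: [1.5, 0.3, 1.6]
width: -0.001
```

>>> play_rows([
  {"dx": 0, "dy": 0, "dz": 0.05, "roll": 0, "fingers": 1},
  {"dx": 0, "dy": 0, "dz": 0.05, "roll": 0, "fingers": 1},
  {"dx": 0, "dy": 0, "dz": 0, "roll": 0, "fingers": 1},
])

```text
time: 11.65
tool_pos: [0.5299, 0.0138, 0.0597]
tcp_rot: [0.468, 3.105, 0.001]
wrist_force: [-0.1, 0.9, 6.6]
width: -0.005
```

>>> play_rows([
  {"dx": 0, "dy": 0, "dz": 0.05, "roll": 0, "fingers": 1},
  {"dx": 0, "dy": 0, "dz": 0.05, "roll": 0, "fingers": 1},
  {"dx": 0, "dy": 0, "dz": 0, "roll": 0, "fingers": 1},
])

```text
time: 11.9
tool_pos: [0.5303, 0.0138, 0.0594]
tcp_rot: [0.468, 3.105, 0.0]
wrist_force: [-10.8, 1.0, 28.7]
width: 0.0
```

The press stopped at TCP z 0.0594 with 29 N, only about 2 mm after contact, so it is probably on the pin. I'll lift and look.

>>> play_rows([
  {"dx": 0, "dy": 0, "dz": -0.2, "roll": 0, "fingers": 1},
  {"dx": 0, "dy": 0, "dz": -0.6, "roll": 0, "fingers": 1},
  {"dx": 0.3, "dy": 0, "dz": -0.9, "roll": 0, "fingers": 1},
  {"dx": 0.9, "dy": 0, "dz": -0.4, "roll": 0, "fingers": 1},
  {"dx": 0.9, "dy": 0, "dz": 0, "roll": 0, "fingers": 1},
  {"dx": 0, "dy": 0, "dz": 0, "roll": 0, "fingers": 1},
  {"dx": 0, "dy": 0, "dz": 0, "roll": 0, "fingers": 1},
])

```text
time: 12.48
tool_pos: [0.4467, 0.0387, 0.1383]
tcp_rot: [-0.466, -3.106, 0.001]
wrist_force: [0.4, 0.2, -0.8]
width: 0.001
```

```bash
python3 - <<'E'
from h import *
rep(); a=snap('scene','s9')
def zm(c): return np.median([world(c,u,v)[2] for u in range(330,341) for v in range(241,252)])
for f in('s0','s8','s9'):
    c=np.load(f'pics/{f}.npz'); print(f,zm(c))
I=lambda a:cv2.resize(a['pixels'][220:275,293:353,::-1],None,fx=10,fy=10,interpolation=cv2.INTER_CUBIC)
cv2.imwrite('pics/c9.png',I(a))
E
```

```text
t 12.4833 tcp [0.4467 0.0387 0.1383] psi 162.9 tilt -1.0 lid-frame x,y [ 0.0849 -0.0005] F [ 0.4  0.2 -0.8] [ 0.02  0.03 -0.02] w 0.001 q [ 0.03 -0.12  2.15 -0.    1.11 -1.24]
s0 0.07601104422120508
s8 0.08920144164691857
s9 0.08102460744568407
```

View pics/c9.png

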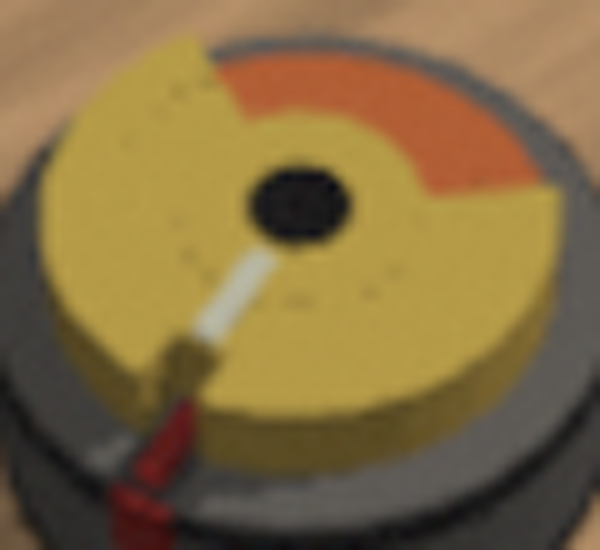

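Surface depth on the lid fell from 89.2 to 81.0 mm, which is the full 8 mm. The red pin now runs into the notch at (180,410), so the lid is home and 29 N was the hard stop. The gripper is clear.

```bash
python3 - <<'E'
from h import *
a=np.load('pics/s0.npz')['pixels'].astype(int);b=np.load('pics/s9.npz')['pixels'].astype(int)
for n,(u,v) in dict(hammer=(215,357),level=(425,196),tin=(342,365),peg=(441,305)).items():
    print(n,np.abs(a-b)[v-15:v+15,u-15:u+15].mean().round(1))
print(bot.finish_job())
E
```

```text
hammer 2.7
level 2.3
tin 2.1
peg 2.2
the job is handed in; nothing more can be done
None
```

The canister is closed: I turned the yellow lid about 98° counter-clockwise by its recess wall until the notch stood over the red pin, then pressed it down. I handed the job in with the gripper clear of everything, at about 12.5 s.

**Final checks**
- **Alignment:** before pressing, the notch averaged -65.8° against the pin at about -65.6°, well inside the ±3.4° allowed.
- **Lid height:** the measured lid top dropped from 89.2 to 81.0 mm, which is the full 8 mm travel. Pressing ended against a hard stop at 29 N, and the last picture shows the pin inside the notch.
- **Other objects:** the hammer, spirit level, nail tin and peg look the same in the camera picture as at the start; only image noise differs.

**What went wrong or disagreed**
- **First move calls:** these were refused because I had left fields out of the rows. Nothing moved.
- **First push:** this passed over the lid without touching it. The camera depth put the real fingertips about 26 mm behind the reported tool point, so I lowered the arm and repeated the push.
- **Press travel:** the arm readings suggested only about 2 mm of travel, so I first suspected the lid was stuck on the pin. The depth measurement and the picture showed it was home.

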